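# Take the link trivet apart and pack its links in their tray

## Task

The wooden trivet drying on the black drip tray is to be taken apart and put away. Lift every link that is in the trivet base straight up out of its interlocking seat, without dragging, lifting or tipping the base, and lay each one flat, rib upwards, fully down in a well of its own in the wooden storage tray, its hammer-head end in the notch of that well. To make room, take the two round spice tins out of the storage tray and stand each one, lid up, in the middle of a coaster of its own behind the tray; leave the cream mug and the glass tumbler alone, and keep the storage tray flat on the worktop.

Things in the scene. Friction and masses are not known exactly. Their poses are not given: they have to be found in the camera images.
- base_mid (a point): Loose wooden trivet base, 125 x 200 x 17 mm, 0.7 to 1.1 kg, in the black drip tray (floor 4 mm above the worktop, rim 22 mm); point: its centre, 8.5 mm above its underside. x axis: the way the hammer heads point. Four seats along y, 44 mm apart. Floor 5 mm, rails to 17 mm, flush with the links' slabs; sockets hold each link's head with 2 mm play: out only straight up, free after 13 mm.
- link_1_mid (a point): Trivet link 1 (wood, 0.1 to 0.2 kg, all four alike, one may be absent: None). Point: in the middle of its slab's length and width, 20 mm above the underside. Axes: x along the slab to the hammer head, z up. Slab 90 (x) x 42 (y) x 12 mm. Grip the rib on top: 14 mm thick (y), 64 mm long (x -32 to 32), from 8 mm below to 20 mm above this point; 30 mm free between neighbours' ribs.
- link_2_mid (a point): Trivet link 2, like link 1 (same point and axes), or None. Beyond the slab the T-shaped hammer head reaches from x = 45 to 63 mm (neck 14, head 26 mm wide, 12 mm thick). At x = 0 a T tab 17 mm wide sticks out on the +y side to y = 31 mm, into a recess in the next link's -y side.
- link_3_mid (a point): Trivet link 3, like links 1 and 2 (same point and axes), or None when absent.
- link_4_mid (a point): Trivet link 4, like links 1 and 2 (same point and axes), or None when absent.
- link_1_head (a point): Middle of the hammer head of link 1: 58 mm along x from link_1_mid, at the same height; None when the link is absent.
- link_2_head (a point): Middle of the hammer head of link 2: 58 mm along x from link_2_mid, at the same height; None when the link is absent.
- link_3_head (a point): Middle of the hammer head of link 3: 58 mm along x from link_3_mid, at the same height; None when the link is absent.
- link_4_head (a point): Middle of the hammer head of link 4: 58 mm along x from link_4_mid, at the same height; None when the link is absent.
- tray_mid (a point): Loose storage tray of pale wood, 256 (x) x 124 (y) x 16 mm, 0.9 kg, on the worktop left of the drip tray; point: its centre, 8 mm above its underside. Floor and walls 4 mm thick, walls and dividers 12 mm above the floor. Four wells in a row along x, 63 mm apart, notches pointing to +y (wells 1, 3) and -y (2, 4). If it gets knocked a little it may stay where it then lies flat.
- well_1 (a point): Where the _mid point of a link comes to lie when home in well 1, 20 mm above its floor (axes of the tray). A well is 59 mm wide, its slab part 98 mm long, then a notch 36 mm wide and 18 mm long for the hammer head: about 3.5 mm clear round a link. Any link fits any well, one way round only.
- well_2 (a point): The same point for well 2.
- well_3 (a point): The same point for well 3.
- well_4 (a point): The same point for well 4.
- notch_1 (a point): Where the _head point of a link comes to lie when home in well 1: 58 mm from well_1, in the direction in which the hammer head must point.
- notch_2 (a point): Where the _head point of a link comes to lie when home in well 2: 58 mm from well_2, in the direction in which the hammer head must point.
- notch_3 (a point): Where the _head point of a link comes to lie when home in well 3: 58 mm from well_3, in the direction in which the hammer head must point.
- notch_4 (a point): Where the _head point of a link comes to lie when home in well 4: 58 mm from well_4, in the direction in which the hammer head must point.
- tin_1_mid (a point): Spice tin 1: round closed tin of bare metal with a slip lid (lid fixed), 48 mm diameter, 38 mm high, 0.1 kg, at first standing in well 2 of the storage tray; the point is its centre, half-way up (19 mm). z axis up.
- tin_2_mid (a point): Spice tin 2: round closed tin of bare metal with a slip lid (lid fixed), 48 mm diameter, 38 mm high, 0.1 kg, at first standing in well 4 of the storage tray; the point is its centre, half-way up (19 mm). z axis up.
- coaster_top_1 (a point): Centre of the upper face (6 mm above the worktop) of coaster 1, square, dark green, 98 x 98 mm, fixed to the worktop behind the storage tray; the right one of the two that lie singly there (the stack farther back is not meant). Either tin may go on either.
- coaster_top_2 (a point): Centre of the upper face (6 mm above the worktop) of coaster 2, square, dark green, 98 x 98 mm, fixed to the worktop behind the storage tray; the left one of the two that lie singly there (the stack farther back is not meant). Either tin may go on either.
- mug_mid (a point): Bystander: cream mug upside down, 71 mm diameter, 85 mm high, handle at its +y side, to the left behind the storage tray; centre, half-way up. Not to be moved.
- tumbler_mid (a point): Bystander: upside-down ribbed glass tumbler, 69 mm diameter, 104 mm high, to the left behind the storage tray; centre, half-way up. Not to be moved.
Mind the look-alikes: they are no part of the job. What is shaped like the part that bears tin_2_mid but purple or turquoise is not meant.

How it is judged:
By the outcome, as a careful person would: the job done as asked, in the order asked, and still so for the second after the job is handed in, with the robot touching nothing.
Of link_1, link_2, link_3, link_4 only 3 to 4 are there at a start; the rules pass over those that are not, and their reading is None.
At some moment in a run one of storage_tray may be knocked a few centimetres aside while the robot is not near it.
Once in a run the grip may slacken for a moment while it holds something.
It also fails if it takes over 200 s, if anything falls off the work surface, if the arm or the gripper's body presses on something with over 40 N, if the wrist force passes 120 N, or if a joint passes its speed limit or range.

## Robot

A 6-joint arm with a two-finger parallel gripper is mounted at the origin on a cart in front of the work surface, level with it; the furniture and walls round the work are solid. World frame = base frame: x ahead of the robot, y to its left, z up, the work surface at z = 0. Lengths are in m, angles in rad, forces in N, time in s.
With the tool pointing down it reaches from about 0.275 to 0.825 m from the base axis. Payload 4.9 kg.
Tool frame: the origin (TCP) lies midway between the tips of the shut fingers; the grasp point (between the pads) lies 19 mm behind it (bot.grip_depth is the distance from the TCP to the grasp point, in m); z points along the fingers, y is the line along which they close (so a half turn about z gives the same grasp; the last joint's range is limited). The gripper opens to 85 mm and grips with 20 to 120 N. Pads are 22 mm wide; open, the fingers measure 114 mm over their backs; the gripper's body (76 mm by 85 mm) begins 54 mm behind the grasp point. The pads swing forward as they close: fully open they stand 13 mm farther back than shut.
Start: joints at [1.174, 0.326, -0.193, 1.052, 0, 1.437], TCP at [0.143, 0.531, 0.231] pointing down, gripper open.
Joint ranges: [-2.65, 2.65], [-0.97, 1.79], [-1.3, 1.35], [-1.93, 2.1], [-1.47, 1.37], [-3.14, 3.14]. Speed limits (rad/s): [2.57, 2.57, 3.14, 3.14, 3.14, 3.14].

## Interface

Orientations are given as a unit quaternion [w, x, y, z].
In Python, from cell import bot gives the robot as it stands. Calls block until the motion is done:
- bot.move_pose(position, orientation): joint-space move of the TCP to a pose.
- bot.move_linear(position, speed=0.15, rotation=None, until_force=None): straight line of the TCP; rotation=None keeps the orientation; speed is the mean speed in m/s. With until_force (N) it stops when the force on the tool has changed by that much, and returns True; else False.
- bot.goto_joints(angles): joint-space move.
- bot.set_gripper(opening, grasp_force=None): opening from 0.0 (shut) to 1.0 (fully open); grasp_force is the grip in N (None keeps the last); returns when the fingers have stopped.
- bot.wait(seconds).
- bot.solve_ik(position, orientation): joint angles nearest the present ones, or None.
- bot.camera(name): name is "scene" or "top"; returns the picture (384x512x3 uint8, red, green, blue); there is no depth.
- bot.calibration(name): a dict with "mtx" (3x3 intrinsics, pixels), "extrinsics" (4x4, takes a point from world to camera coordinates). Camera axes: x right, y down, z forward; pixel columns grow to the right and rows downward; lengths in m; the calibration is good to about 2 mm. A picture is of the moment at which its call begins. calibration takes no time and is no camera call.
A pose or a line that the arm cannot do raises bot.PlanningError and nothing moves.
- bot.close_job(): hands the job in; it is judged then, once.
Trained networks look in the newest picture that a camera, given by its name, has taken for a name from the list of things; names that differ only in an ending like _2 or _b are one class to them, and where a whole thing is asked for, a point or a joint stands for the part that bears it (a point fixed in the world has none). Each returns a list of dicts, best first, with "confidence" (0 to 1); they miss things now and then, are a little off and sometimes report something else, mostly with a low value. They report only what shows in the picture. A call takes as long as a camera call. They do not tell look-alikes from the thing itself.
- bot.search_frame(camera, thing): "bbox" ([left, top, width, height] in pixels, round what is visible of it).
Readings, each from a call of its own:
- bot.read_clock(): time.
- bot.read_joint_positions(): joint angles.
- bot.read_joint_vel(): joint speeds.
- bot.read_joint_efforts(): joint torques, N m.
- bot.read_position(): TCP position.
- bot.read_tool_rot(): TCP orientation.
- bot.read_ft_force(): force on the tool from outside, world axes, zero at the start.
- bot.read_moment(): the same for the moment, N m.
- bot.read_gripper_width(): opening from 0.0 (shut) to 1.0 (fully open).
- bot.read_finger_force(): force on a finger pad.
Only numpy, scipy, OpenCV 4.12 (cv2) and the standard library are available. Lean on these libraries where they do the work, as an engineer would, in place of code of your own. Each camera call takes 0.05 s, during which the arm holds its last target. There are 200 camera calls.

## Working session

There is one attempt and no reset: what is moved stays moved. The work goes in short steps, each a Python script; the robot and the scene stay as the last script left them, time stands still between calls to the robot, and variables do not carry over. Pictures are saved under pics/ and viewed, at most 14 in all, crops included, and the job is handed in when it is done.

```bash
ls; mkdir -p pics; python3 - <<'E'
from cell import bot
import cv2,numpy as np
for n in("scene","top"):
    im=bot.camera(n);cv2.imwrite(f"pics/{n}0.png",cv2.resize(im[:,:,::-1],(800,600),interpolation=cv2.INTER_CUBIC))
    c=bot.calibration(n);print(n,np.round(c["mtx"],1).tolist(),np.round(c["extrinsics"],4).tolist())
    for t in("base_mid","link_1_mid","link_1_head","tray_mid","tin_1_mid","coaster_top_1","well_1","notch_1"):
        print(t,[(np.round(d["bbox"]).astype(int).tolist(),round(d["confidence"],2)) for d in bot.search_frame(n,t)])
print(bot.read_clock(),bot.read_tool_rot())
E
```

```text
pics
scene [[385.8, 0.0, 252.7], [0.0, 385.8, 197.1], [0.0, 0.0, 1.0]] [[0.4887, -0.8722, 0.0197, 0.0011], [-0.6023, -0.3537, -0.7157, 0.4692], [0.6312, 0.3379, -0.6981, 0.6028], [0.0, 0.0, 0.0, 1.0]]
base_mid [([327, 212, 72, 76], 0.85), ([193, 197, 111, 73], 0.62)]
link_1_mid [([353, 217, 42, 23], 0.96), ([195, 193, 109, 77], 0.59)]
link_1_head []
tray_mid [([194, 194, 109, 76], 0.83), ([348, 229, 44, 23], 0.66), ([339, 238, 48, 30], 0.46), ([336, 248, 45, 33], 0.41), ([244, 223, 20, 20], 0.27)]
tin_1_mid [([244, 223, 20, 20], 0.73)]
coaster_top_1 [([292, 186, 46, 31], 0.57), ([252, 180, 42, 28], 0.56)]
well_1 [([191, 193, 113, 80], 0.68), ([349, 225, 41, 27], 0.17)]
notch_1 [([195, 192, 110, 78], 0.59)]
top [[351.6, 0.0, 259.0], [0.0, 351.6, 192.6], [0.0, 0.0, 1.0]] [[0.0232, -0.9997, 0.0006, 0.2696], [-0.9915, -0.0231, -0.1283, 0.5393], [0.1283, 0.0024, -0.9917, 1.0592], [0.0, 0.0, 0.0, 1.0]]
base_mid [([326, 155, 40, 64], 0.94), ([179, 168, 23, 20], 0.3)]
link_1_mid [([332, 157, 33, 19], 0.62), ([212, 190, 85, 48], 0.28)]
link_1_head [([330, 157, 37, 18], 0.87), ([331, 183, 35, 20], 0.47), ([218, 192, 82, 48], 0.3)]
tray_mid [([218, 190, 86, 48], 0.93), ([330, 156, 36, 19], 0.32)]
tin_1_mid [([332, 200, 32, 14], 0.74), ([261, 210, 15, 13], 0.62), ([216, 191, 85, 50], 0.25)]
coaster_top_1 [([276, 138, 37, 36], 0.59), ([245, 150, 29, 30], 0.56), ([218, 190, 85, 46], 0.33)]
well_1 [([215, 192, 84, 44], 0.57)]
notch_1 [([215, 190, 87, 47], 0.76)]
0.9 [1.13010969e-05 1.31020756e-01 9.91379625e-01 2.54022994e-05]
```

View pics/scene0.png

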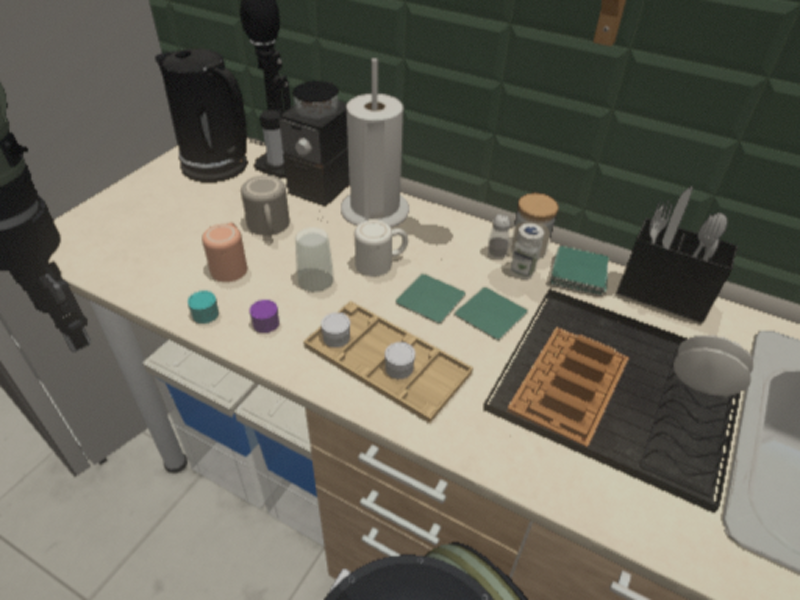

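```bash
python3 - <<'E'
from cell import bot
import cv2
im=bot.camera("top")[:,:,::-1]
cv2.imwrite("pics/topc.png",cv2.resize(im[115:265,180:380],(800,600),interpolation=cv2.INTER_CUBIC))
E
```

```text
(no output)
```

View pics/topc.png

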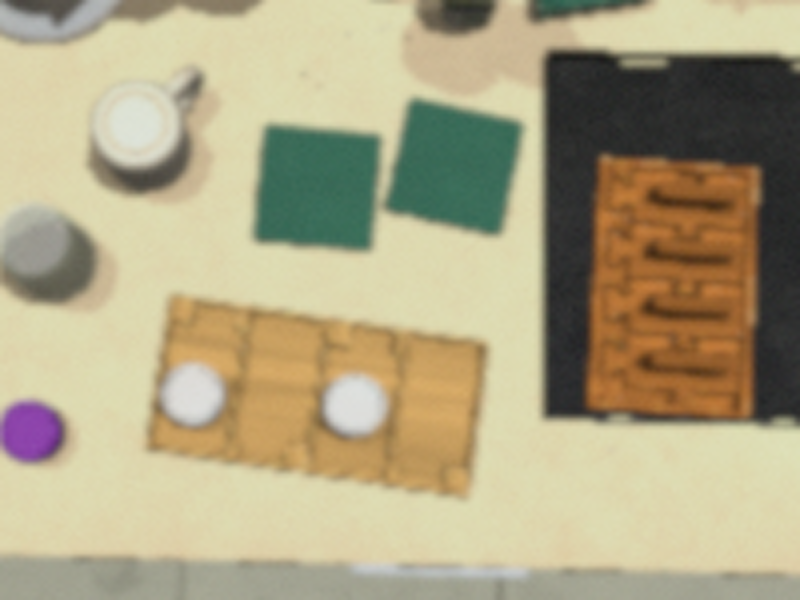

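The scene picture shows the tray at about (388,358), with grey tins at (336,330) and (400,358). The single coasters are at (431,298) and (491,312); the stack at (580,268) isn't meant. The base is at (570,385). In the top crop there are four dark ribs in the base, with the heads pointing left. The grey tins in the tray, at crop (193,395) and (355,405), are the ones meant. The purple tin (30,430) and the turquoise one outside the tray are look-alikes. I'll confirm this in an enlarged crop that also shows the notches.

```bash
cat > see.py <<'E'
from cell import bot
import cv2,numpy as np
from scipy.optimize import minimize
CAL={n:bot.calibration(n) for n in("scene","top")}
def proj(n,P):
    c=CAL[n];E=c["extrinsics"];p=np.atleast_2d(P)@E[:3,:3].T+E[:3,3]
    p=p@c["mtx"].T;return p[:,:2]/p[:,2:]
def ray(n,uv,z):
    "world point on height z seen at pixel uv"
    c=CAL[n];E=c["extrinsics"];R=E[:3,:3];C=-R.T@E[:3,3]
    d=R.T@np.linalg.inv(c["mtx"])@np.array([uv[0],uv[1],1.]);return C+d*(z-C[2])/d[2]
def shot(n,k=4):return np.mean([bot.camera(n).astype(np.float32) for _ in range(k)],0)
def R2(a):return np.array([[np.cos(a),-np.sin(a)],[np.sin(a),np.cos(a)]])
def box(p,lx,ly,z0,z1):
    q=np.array([[sx*lx/2,sy*ly/2] for sx in(-1,1) for sy in(-1,1)])@R2(p[2]).T+p[:2]
    return np.vstack([np.c_[q,np.full(4,z)] for z in(z0,z1)])
def cyl(p,r,z0,z1):
    t=np.linspace(0,2*np.pi,40);q=np.c_[np.cos(t),np.sin(t)]*r+np.array(p[:2])
    return np.vstack([np.c_[q,np.full(40,z)] for z in(z0,z1)])
S=6
def render(n,P,shape=(384,512)):
    h=cv2.convexHull(proj(n,P).astype(np.float32))[:,0]
    m=np.zeros((shape[0]*S,shape[1]*S),np.uint8)
    cv2.fillConvexPoly(m,np.round(((h+.5)*S-.5)*16).astype(np.int32),255,shift=4)
    return cv2.resize(m,shape[::-1],interpolation=cv2.INTER_AREA)/255.
def fit(masks,model,p0,step):
    "pose maximising silhouette overlap; masks {camera: float mask}"
    def cost(p):
        c=0
        for n,m in masks.items():
            r=render(n,model(p));c+=1-np.minimum(r,m).sum()/np.maximum(r,m).sum()
        return c/len(masks)
    p0=np.array(p0,float);sim=np.vstack([p0]+[p0+np.eye(len(p0))[i]*step[i] for i in range(len(p0))])
    r=minimize(cost,p0,method="Nelder-Mead",options=dict(initial_simplex=sim,xatol=2e-4,fatol=1e-4,maxiter=120))
    return r.x,r.fun
E
python3 - <<'E'
from see import *
s=shot("scene",6);t=shot("top",6);np.savez("im0.npz",scene=s,top=t)
f=lambda im,x,y,w,h:cv2.resize(im[y:y+h,x:x+w,::-1].astype(np.uint8),(400,300),interpolation=cv2.INTER_LANCZOS4)
cv2.imwrite("pics/crops.png",np.vstack([np.hstack([f(t,212,182,96,72),f(t,312,146,96,72)]),np.hstack([f(s,190,190,116,87),f(s,315,200,116,87)])]))
for n,im,pts in(("top",t,[(350,187),(225,214),(268,216),(253,162),(293,156),(205,225),(285,230),(379-20,130)]),("scene",s,[(215,212),(250,235),(276,190),(314,199),(364,245)])):
    for u,v in pts:print(n,u,v,im[v,u].round().tolist(),ray(n,(u,v),.01).round(3).tolist())
E
```

```text
top 350 187 [159.0, 106.0, 50.0] [0.561, -0.008, 0.01]
top 225 214 [221.0, 220.0, 217.0] [0.465, 0.388, 0.01]
top 268 216 [221.0, 222.0, 219.0] [0.462, 0.252, 0.01]
top 253 162 [58.0, 106.0, 87.0] [0.635, 0.304, 0.01]
top 293 156 [57.0, 106.0, 87.0] [0.658, 0.175, 0.01]
top 205 225 [222.0, 217.0, 176.0] [0.429, 0.449, 0.01]
top 285 230 [188.0, 150.0, 90.0] [0.42, 0.198, 0.01]
top 359 130 [33.0, 33.0, 31.0] [0.749, -0.039, 0.01]
scene 215 212 [178.0, 176.0, 173.0] [0.476, 0.383, 0.01]
scene 250 235 [95.0, 92.0, 87.0] [0.454, 0.264, 0.01]
scene 276 190 [87.0, 118.0, 101.0] [0.635, 0.282, 0.01]
scene 314 199 [85.0, 117.0, 101.0] [0.656, 0.174, 0.01]
scene 364 245 [73.0, 53.0, 37.0] [0.568, 0.004, 0.01]
```

View pics/crops.png

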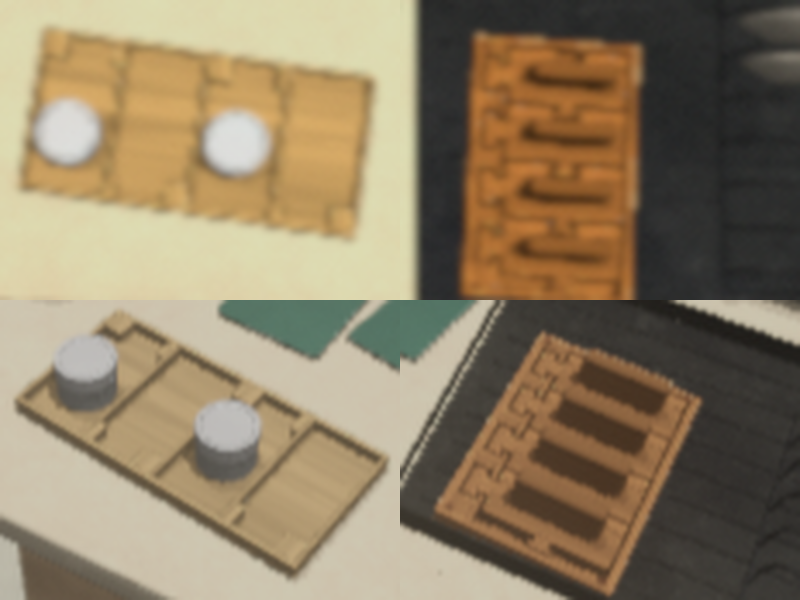

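Confirmed. All four links are there, with heads towards +y in the world. The notches, from the right (well 1) to the left (well 4), point near, far, near, far. The two grey tins in wells 2 and 4 are the right ones. Next I'll fit the poses.

```bash
cat > fits.py <<'E'
from see import *
def hullmask(m,seed,win):
    "filled hull of the parts of m inside window win=(x,y,w,h)"
    k=np.zeros(m.shape,np.uint8);x,y,w,h=win;k[y:y+h,x:x+w]=m[y:y+h,x:x+w]
    n,l,s,_=cv2.connectedComponentsWithStats(k,connectivity=8)
    k=(l==1+np.argmax(s[1:,4])).astype(np.uint8)
    return k
def hull(k):
    c=cv2.convexHull(np.argwhere(k)[:,::-1].astype(np.int32));o=np.zeros(k.shape,np.uint8);cv2.fillConvexPoly(o,c,1);return o.astype(float)
def win(n,P,pad):
    q=proj(n,P);a=np.maximum(q.min(0)-pad,0).astype(int);b=(q.max(0)+pad).astype(int);return(*a,*(b-a))
def wood(im):return ((im[...,0]-im[...,2])/np.maximum(im.sum(2),1)>.13).astype(np.uint8)
def traymodel(p):return box(p,.256,.124,0,.016)
def tray(ims,p0):
    r={}
    for n in ims:
        r[n]=hull(hullmask(wood(ims[n]),None,win(n,traymodel(p0),15)))
    return {k:fit({n:r[n] for n in k.split("+")},traymodel,p0,(.01,.01,.05)) for k in(["top","scene","top+scene"] if len(r)>1 else list(r))}
def basemodel(p):
    P=[box(p,.125,.2,.004,.021)]
    for y in(-.066,-.022,.022,.066):
        c=np.array(p[:2])+R2(p[2])@[-.009,y];P.append(box([*c,p[2]],.064,.014,.021,.049))
    return np.vstack(P)
E
python3 - <<'E'
from fits import *
d=np.load("im0.npz");ims={n:d[n] for n in("scene","top")}
for k,v in tray(ims,[.445,.29,1.42]).items():print("tray",k,v[0].round(4),round(v[1],4))
p0=[.56,.0,1.57]
def dark_wood(im):return ((im[...,0]-im[...,2])/np.maximum(im.sum(2),1)>.12).astype(np.uint8)
r={n:hull(hullmask(dark_wood(ims[n]),None,win(n,basemodel(p0),12))) for n in ims}
for k in("top","scene","top+scene"):
    v=fit({n:r[n] for n in k.split("+")},basemodel,p0,(.01,.01,.05));print("base",k,v[0].round(4),round(v[1],4))
for i,p in((1,(.655,.175,0)),(2,(.635,.3,0))):
    m={}
    for n in ims:
        im=ims[n];g=((im[...,1]-im[...,0])/im.sum(2)>.06).astype(np.uint8);m[n]=hull(hullmask(g,None,win(n,box(p,.098,.098,0,.006),8)))
    for k in("top","scene"):
        v=fit({k:m[k]},lambda p:box(p,.098,.098,0,.006),(*p[:2],-.1),(.01,.01,.1));print("coaster",i,k,v[0].round(4),round(v[1],4))
for i,p in((1,(.46,.252)),(2,(.46,.388))):
    m={}
    for n in ims:
        im=ims[n];g=((im.max(2)-im.min(2))<14).astype(np.uint8);m[n]=hull(hullmask(g,None,win(n,cyl(p,.024,.004,.042),3)))
    for k in("top","scene"):
        v=fit({k:m[k]},lambda p:cyl(p,.024,.004,.042),p,(.01,.01));print("tin",i,k,v[0].round(4),round(v[1],4))
from scipy.spatial.transform import Rotation as Ro
E
```

```text
tray top [0.4698 0.2802 1.4461] 0.0245
tray scene [0.4735 0.2833 1.4387] 0.0597
tray top+scene [0.4703 0.2802 1.4463] 0.0474
base top [ 0.5622 -0.0016  1.5102] 0.0847
base scene [5.6960e-01 1.5000e-03 1.5277e+00] 0.0475
base top+scene [5.6670e-01 1.5000e-03 1.5138e+00] 0.0738
coaster 1 top [ 0.659   0.1744 -0.1935] 0.0885
coaster 1 scene [ 0.6643  0.1766 -0.1823] 0.1534
coaster 2 top [ 0.6388  0.2845 -0.0665] 0.0957
coaster 2 scene [ 0.6444  0.2868 -0.059 ] 0.158
tin 1 top [0.4608 0.2522] 0.1996
tin 1 scene [0.466 0.255] 0.1452
tin 2 top [0.4649 0.377 ] 0.2483
tin 2 scene [0.471  0.3807] 0.1984
```

```bash
cat > rob.py <<'E'
from cell import bot
import numpy as np
from scipy.spatial.transform import Rotation as Ro
HOME=[1.174,.326,-.193,1.052,0,1.437]
def quat(a):
    "tool down, closing axis (tool y) at world angle a"
    y=np.array([np.cos(a),np.sin(a),0]);z=np.array([0,0,-1.])
    q=Ro.from_matrix(np.c_[np.cross(y,z),y,z]).as_quat();return np.r_[q[3],q[:3]]
def over(x,y,z,a):
    bot.move_pose([x,y,z],quat(a))
def lin(x,y,z,speed=.15,**k):return bot.move_linear([x,y,z],speed=speed,**k)
def stat(msg):
    print(msg,"t",round(float(bot.read_clock()),1),"p",np.round(bot.read_position(),4).tolist(),"w",round(float(bot.read_gripper_width()),3),"F",np.round(bot.read_ft_force(),1).tolist(),"ff",np.round(bot.read_finger_force(),1))
E
python3 - <<'E'
from rob import *
a=-.125
for p in([.463,.253,.12],[.655,.175,.1],[.64,.285,.1]):
    print(np.round(bot.solve_ik(p,quat(a)),2),np.round(bot.solve_ik(p,quat(a+np.pi)),2))
over(.463,.2535,.13,a); lin(.463,.2535,.014); bot.set_gripper(.5,50); 
bot.set_gripper(0.,50); stat("grip")
lin(.463,.2535,.10); stat("lift")
over(.661,.1752,.10,a); lin(.661,.1752,.03)
print(lin(.661,.1752,.010,speed=.03,until_force=4)); stat("down")
bot.set_gripper(1.); p=bot.read_position(); lin(.661,.1752,.13); stat("up")
E
```

```text
[ 0.36  0.39 -0.41  0.77  0.    2.06] [ 0.36  0.39 -0.41  0.77  0.   -1.09]
[0.15 0.66 0.01 0.92 0.   1.85] [ 0.15  0.66  0.01  0.92  0.   -1.29]
[0.31 0.7  0.08 0.95 0.   2.01] [ 0.31  0.7   0.08  0.95  0.   -1.13]
grip t 4.7 p [0.4637, 0.2538, 0.015] w 0.55 F [-1.4, -0.6, 6.3] ff 50.8
lift t 5.5 p [0.4624, 0.2532, 0.0994] w 0.547 F [-0.0, -0.3, -1.2] ff 51.3
True
down t 7.4 p [0.6613, 0.1752, 0.0166] w 0.547 F [-0.1, -0.2, 4.4] ff 51.6
up t 8.8 p [0.6603, 0.1751, 0.129] w 0.997 F [-0.7, 0.4, -0.3] ff 0.0
```

```bash
python3 - <<'E'
from rob import *
a=-.125
over(.468,.3785,.13,a); lin(.468,.3785,.014); bot.set_gripper(0.,50); stat("grip")
lin(.468,.3785,.10); stat("lift")
over(.641,.2855,.10,a); lin(.641,.2855,.03)
print(lin(.641,.2855,.010,speed=.03,until_force=4)); stat("down")
bot.set_gripper(1.); lin(.641,.2855,.13); bot.goto_joints(HOME); stat("home")
from fits import *
ims={n:shot(n,4) for n in("scene","top")};np.savez("im1.npz",**ims)
for k,v in tray(ims,[.47,.28,1.445]).items():print("tray",k,v[0].round(4),round(v[1],4))
for i,p in((1,(.661,.1752)),(2,(.641,.2855))):
    for n in ims:
        im=ims[n];g=((im.max(2)-im.min(2))<16).astype(np.uint8);m=hull(hullmask(g,None,win(n,cyl(p,.024,.006,.044),2)))
        v=fit({n:m},lambda p:cyl(p,.024,.006,.044),p,(.01,.01));print("tin",i,n,v[0].round(4),round(v[1],4),m.sum(),render(n,cyl(p,.024,.006,.044)).sum())
def wire(im,n,segs):
    o=cv2.resize(im[...,::-1].astype(np.uint8),None,fx=4,fy=4,interpolation=cv2.INTER_CUBIC)
    for P,c in segs:
        q=cv2.convexHull(proj(n,P).astype(np.float32))[:,0];cv2.polylines(o,[np.round(((q+.5)*4-.5)*8).astype(np.int32)],True,c,1,cv2.LINE_AA,3)
    return o
pb=[.5655,0,1.514]
segs=[(traymodel([.4703,.2802,1.4463])[4:],(0,0,255)),(box(pb,.125,.2,.004,.021)[4:],(255,0,0)),(cyl((.661,.1752),.024,.044,.044),(0,0,255)),(cyl((.641,.2855),.024,.044,.044),(0,0,255))]
for y in(-.066,-.022,.022,.066):
    c=np.array(pb[:2])+R2(pb[2])@[-.009,y];segs.append((box([*c,pb[2]],.064,.014,.021,.049)[[4,5,6,7]],(0,255,0)))
o=wire(ims["top"],"top",segs);o2=wire(ims["scene"],"scene",segs)
cv2.imwrite("pics/wire.png",np.vstack([o[560:860,840:1640],o2[770:1070,850:1650]]))
E
```

```text
grip t 11.3 p [0.4687, 0.379, 0.0152] w 0.547 F [-0.4, -0.7, 6.5] ff 51.4
lift t 12.0 p [0.4674, 0.3781, 0.0992] w 0.547 F [-0.6, -0.4, -0.5] ff 51.3
True
down t 13.9 p [0.6414, 0.2855, 0.0167] w 0.541 F [-0.0, -0.3, 5.4] ff 51.6
home t 17.3 p [0.1436, 0.5309, 0.231] w 0.998 F [0.4, -0.2, 0.4] ff 0.0
tray top [0.4698 0.2802 1.4452] 0.0245
tray scene [0.4736 0.2826 1.4446] 0.0573
tray top+scene [0.47   0.28   1.4456] 0.0457
tin 1 scene [0.6617 0.1763] 0.0785 370.0 348.19607843137254
tin 1 top [0.6605 0.1729] 0.0864 230.0 224.46274509803922
tin 2 scene [0.6399 0.2852] 0.079 343.0 328.63529411764705
tin 2 top [0.6406 0.2836] 0.0988 220.0 219.4901960784314
```

View pics/wire.png

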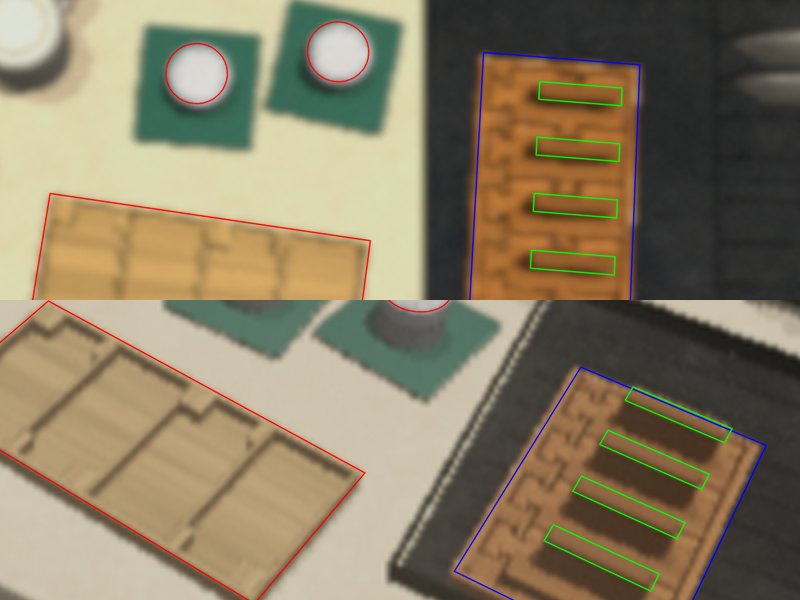

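Both tins stand on their coasters, close to the red rings at (197,73) and (338,52), and the tray outline fits. The blue outline of the base and the green rib outlines fit roughly, so I'll refine them using edges.

```bash
cat > edge.py <<'E'
from fits import *
from scipy.ndimage import map_coordinates
def grad(im,s=1.0):
    g=cv2.GaussianBlur(im.mean(2).astype(np.float32)+0.6*(im[...,0]-im[...,2]),(0,0),s)
    return np.hypot(cv2.Sobel(g,cv2.CV_32F,1,0),cv2.Sobel(g,cv2.CV_32F,0,1))/8
def rect(p,lx,ly,z,off=(0,0)):
    c=np.array([[-1,-1],[1,-1],[1,1],[-1,1],[-1,-1]])*[lx/2,ly/2]+off
    t=np.linspace(0,1,40,endpoint=False)[:,None]
    q=np.vstack([c[i]*(1-t)+c[i+1]*t for i in range(4)])@R2(p[2]).T+p[:2]
    return np.c_[q,np.full(len(q),z)]
def score(G,P):
    return {n:map_coordinates(G[n],proj(n,P)[:,::-1].T,order=1,mode="nearest").mean() for n in G}
def efit(G,model,p0,step):
    p0=np.array(p0,float);f=lambda p:-sum(score(G,model(p)).values())
    sim=np.vstack([p0]+[p0+np.eye(len(p0))[i]*step[i] for i in range(len(p0))])
    r=minimize(f,p0,method="Nelder-Mead",options=dict(initial_simplex=sim,xatol=1e-4,fatol=1e-4));return r.x,r.fun
E
python3 - <<'E'
from edge import *
d=np.load("im1.npz");G={n:grad(d[n]) for n in("scene","top")}
for k in(["top"],["scene"],["top","scene"]):
    g={n:G[n] for n in k}
    print(k,"tray",*[np.round(v,4) for v in efit(g,lambda p:rect(p,.256,.124,.016),[.47,.28,1.445],(.006,.006,.03))])
    v=efit(g,lambda p:rect(p,.125,.2,.021),[.566,0,1.52],(.006,.006,.03));print(" base",*[np.round(x,4) for x in v])
    b=v[0]
    for y in(-.066,-.022,.022,.066):
        v=efit(g,lambda q:rect(b,.064,.014,.049,off=q),[-.009,y],(.004,.004));print("   rib",*[np.round(x,4) for x in v])
E
```

```text
['top'] tray [0.4687 0.2808 1.4482] -10.8536
 base [5.636e-01 1.000e-03 1.522e+00] -27.3767
   rib [-0.0013 -0.0604] -17.9997
   rib [-0.002  -0.0175] -16.5676
   rib [-0.0011  0.026 ] -15.9801
   rib [0.0001 0.0687] -13.6375
['scene'] tray [0.4697 0.2773 1.4444] -18.0709
 base [0.5625 0.0026 1.5195] -25.0755
   rib [-0.005  -0.0716] -19.4158
   rib [-0.01   -0.0108] -17.43
   rib [-0.0103  0.0332] -17.375
   rib [-0.0102  0.0779] -17.2778
['top', 'scene'] tray [0.4696 0.2783 1.4474] -27.5192
 base [0.5635 0.0022 1.5236] -51.9274
   rib [-0.0044 -0.0704] -31.5318
   rib [-0.0088 -0.0151] -27.512
   rib [-0.0093  0.029 ] -26.3694
   rib [-0.0094  0.0813] -25.828
```

```bash
python3 - <<'E'
from edge import *
d=np.load("im1.npz");pb=[.5635,.002,1.5225]
out=[]
for n,x,y,w,h in(("top",318,148,60,80),("scene",320,205,90,90)):
    f=400/w if n=="top" else 400/w; f=6.6 if n=="top" else 4.44
    o=cv2.resize(d[n][y:y+h,x:x+w,::-1].astype(np.uint8),None,fx=f,fy=f,interpolation=cv2.INTER_CUBIC)
    def L(P,c):
        q=proj(n,P)-[x,y];cv2.polylines(o,[np.round(((q+.5)*f-.5)*8).astype(np.int32)],False,c,1,cv2.LINE_AA,3)
    L(rect(pb,.125,.2,.021),(255,0,0))
    for i,yy in enumerate((-.066,-.022,.022,.066)):
        if i%2==0:L(rect(pb,.064,.014,.049,(-.009,yy)),(0,255,0)); L(rect(pb,.064,.014,.021,(-.009,yy)),(255,255,0))
        L(rect(pb,.0005,.042,.021,(-.054,yy)),(0,0,255))
    out.append(cv2.copyMakeBorder(o,0,max(0,560-o.shape[0]),0,max(0,400-o.shape[1]),cv2.BORDER_CONSTANT)[:560,:400])
cv2.imwrite("pics/base.png",np.hstack(out))
E
```

```text
(no output)
```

View pics/base.png

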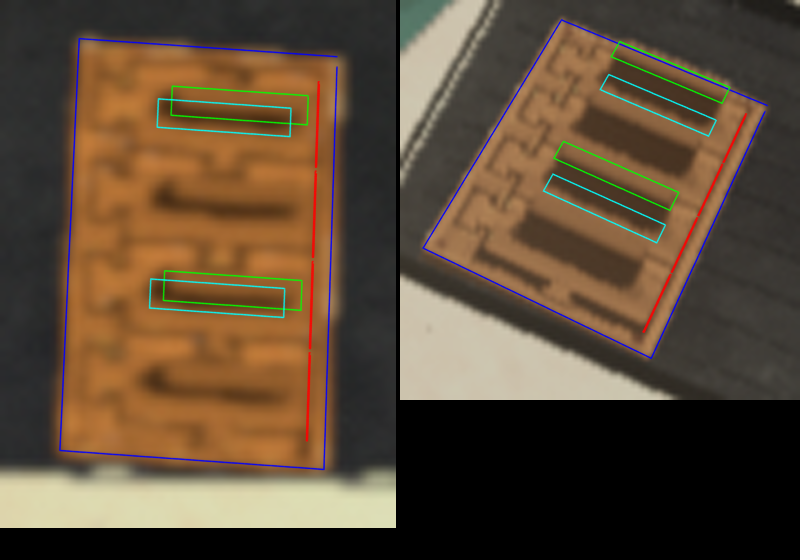

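```bash
python3 - <<'E'
from edge import *
d=np.load("im1.npz");pb=[.5635,.002,1.5225]
out=[]
# rows: base y from -105..105 (down), cols: base x -68..68
ys,xs=np.meshgrid(np.arange(-105,105,.36)/1e3,np.arange(68,-68,-.36)/1e3,indexing="ij")
for n in("top","scene"):
    q=np.c_[xs.ravel(),ys.ravel()]@R2(pb[2]).T+pb[:2];uv=proj(n,np.c_[q,np.full(len(q),.021)]).reshape(*xs.shape,2).astype(np.float32)
    o=cv2.remap(d[n][...,::-1].astype(np.float32),uv[...,0],uv[...,1],cv2.INTER_CUBIC)
    o=np.clip((o-20)*1.3,0,255)
    for y in range(-100,101,20):
        r=int((y+105)/.36);cv2.line(o,(0,r),(12,r),(0,255,0),1);cv2.putText(o,str(y),(14,r+4),0,.35,(0,255,0),1)
    for x in range(-60,61,20):
        c=int((68-x)/.36);cv2.line(o,(c,0),(c,10),(0,255,0),1)
    out.append(o)
cv2.imwrite("pics/rect.png",np.hstack(out))
E
```

```text
[ WARN:0@0.111] global loadsave.cpp:1063 imwrite_ Unsupported depth image for selected encoder is fallbacked to CV_8U.
```

View pics/rect.png

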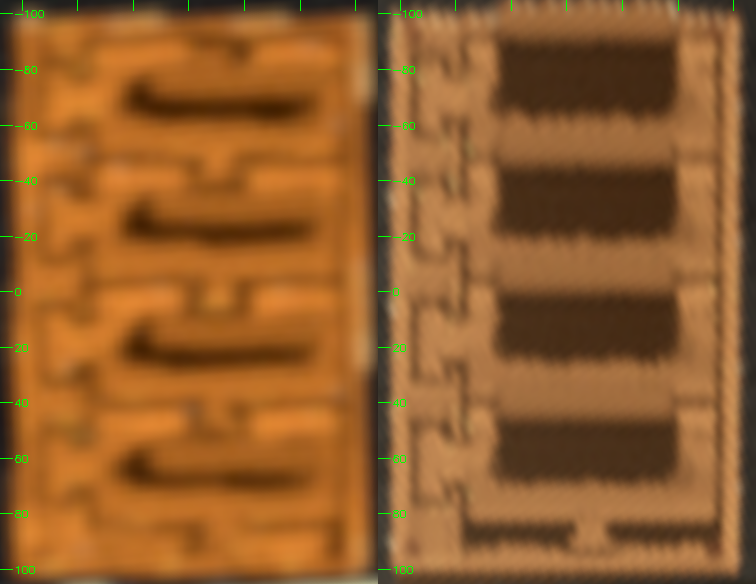

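Both rectified views agree: the slab joints are at y ≈ -48, -4, 40 and 84 mm and the ribs at x ≈ -7 mm. That puts the link centres at base y = -70, -26, 18 and 62 mm. I'll pick the first link, closing the fingers in checked steps.

```bash
cat > job.py <<'E'
from edge import *
from rob import *
BASE=[.564,.003,1.5225]
def tray_now():
    "tray pose from the top camera, corrected by the tin check"
    im={"top":shot("top",2)};p=tray(im,[.47,.28,1.4465])["top"][0]
    e,s=efit({"top":grad(im["top"])},lambda q:rect(q,.256,.124,.016),p,(.004,.004,.02))
    print("tray sil",p.round(4),"edge",e.round(4),round(s,1))
    return np.r_[(p[:2]+e[:2])/2+[.0005,.0017],(p[2]+e[2])/2]
def pick(yb,flip,xb=-.007):
    a=BASE[2]-np.pi/2+(np.pi if flip else 0)
    x,y=np.array(BASE[:2])+R2(BASE[2])@[xb,yb]
    bot.set_gripper(.36,60);over(x,y,.13,a);lin(x,y,.07);F0=np.array(bot.read_ft_force())
    hit=lin(x,y,.0248,speed=.06,until_force=6)
    if hit:stat("HIT");return None
    cx=0;u=np.array([np.cos(BASE[2]-np.pi/2),np.sin(BASE[2]-np.pi/2)])
    for w in(.25,.21,.19,.18,.17,.16):
        bot.set_gripper(w,20);f=(np.array(bot.read_ft_force())-F0)[:2]@u
        print(w,round(float(bot.read_gripper_width()),3),"side",round(f,2),"ff",round(float(np.max(bot.read_finger_force())),1))
        if abs(f)>2.5:
            cx+=np.sign(f)*.0012;q=np.array([x,y])+u*cx;bot.set_gripper(.25);lin(*q,.0248,speed=.05);print("shift",cx);bot.set_gripper(w,20)
    bot.set_gripper(0,60);q=np.array(bot.read_position());stat("gripped")
    return q,F0,cx
def lift(q,F0):
    for z in(.003,.006,.010,.014,.018):
        lin(q[0],q[1],.0248+z,speed=.05);print("lift",z,np.round(np.array(bot.read_ft_force())-F0,1).tolist(),round(float(bot.read_gripper_width()),3))
    lin(q[0],q[1],.10)
E
python3 - <<'E'
from job import *
r=pick(.062,False)
E
```

```text
0.25 0.247 side -0.23 ff 0.0
0.21 0.209 side -0.37 ff 0.0
0.19 0.189 side -0.06 ff 0.0
0.18 0.18 side -0.01 ff 0.0
0.17 0.172 side 0.98 ff 0.1
0.16 0.16 side 0.6 ff 8.4
gripped t 23.6 p [0.5019, -0.001, 0.025] w 0.151 F [-0.4, -0.2, 3.1] ff 58.9
```

```bash
python3 - <<'E'
from job import *
q=np.array(bot.read_position());lift(q,np.array([0,0,0.]));stat("up")
T=tray_now();print(T.round(4))
E
```

```text
lift 0.003 [-0.8, 0.1, -1.4] 0.151
lift 0.006 [0.2, -0.0, -2.2] 0.146
lift 0.01 [-1.2, 0.4, -1.3] 0.151
lift 0.014 [-0.5, 0.5, -1.4] 0.15
lift 0.018 [0.5, 0.3, -1.4] 0.15
up t 25.4 p [0.5018, -0.001, 0.0998] w 0.151 F [-0.5, -0.1, -1.2] ff 58.4
tray sil [0.4652 0.2369 1.4512] edge [0.4644 0.2383 1.4545] -10.0
[0.4653 0.2393 1.4528]
```

The tray reads about 4 cm away from where it was, so I'll check in a picture whether it was knocked or is partly hidden.

```bash
python3 - <<'E'
from see import *
o=[]
for n,x,y,w,h in(("top",205,140,160,120),("scene",180,170,220,165)):
    im=shot(n,2);o.append(cv2.resize(im[y:y+h,x:x+w,::-1].astype(np.uint8),(400,300),interpolation=cv2.INTER_CUBIC))
cv2.imwrite("pics/knock.png",np.hstack(o))
E
```

View pics/knock.png

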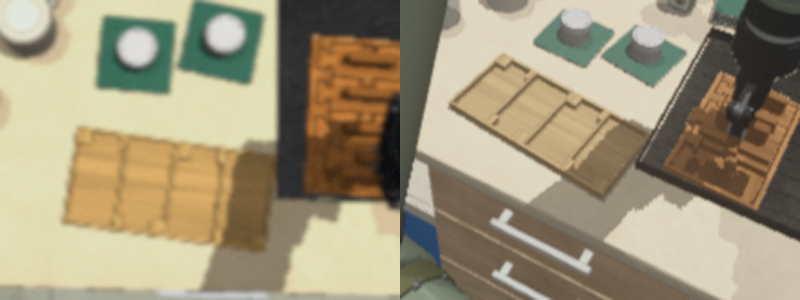

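The tray really was knocked. It now lies against or just short of the drip tray (top crop (170,190)), still flat. I'll carry the link to the left of it, clear of its shadow, and measure the tray again with both cameras.

```bash
python3 - <<'E'
from job import *
stat("a");over(.36,.42,.14,.9);stat("b")
ims={n:shot(n,3) for n in("top","scene")};np.savez("im2.npz",**ims)
s=tray(ims,[.465,.238,1.45]);G={n:grad(ims[n]) for n in ims}
for k in("top","scene","top+scene"):
    p=s[k][0];e=efit({n:G[n] for n in k.split("+")},lambda q:rect(q,.256,.124,.016),p,(.004,.004,.02));print(k,p.round(4),round(s[k][1],3),e[0].round(4),round(e[1],1))
T=s["top"][0]
o=[]
for n,x,y,w,h in(("top",215,180,104,78),("scene",190,185,132,99)):
    f=400/w*1.0
    im=cv2.resize(ims[n][y:y+h,x:x+w,::-1].astype(np.uint8),None,fx=f,fy=f,interpolation=cv2.INTER_CUBIC)[:300,:400]
    for i in range(4):
        sg=1 if i%2==0 else -1
        for P in(rect(T,.059,.098,.016,(-.0945+.063*i,-.009*sg)),rect(T,.036,.018,.016,(-.0945+.063*i,sg*.049)),rect(T,.256,.124,.016)):
            q=proj(n,P)-[x,y];cv2.polylines(im,[np.round(((q+.5)*f-.5)*8).astype(np.int32)],False,(0,0,255),1,cv2.LINE_AA,3)
    o.append(im)
cv2.imwrite("pics/tray2.png",cv2.resize(np.vstack(o),None,fx=1,fy=1))
E
```

```text
a t 25.7 p [0.5013, -0.0009, 0.0991] w 0.154 F [-0.2, 0.0, -1.7] ff 58.4
b t 27.3 p [0.3606, 0.4192, 0.1398] w 0.149 F [-0.4, -0.7, -2.1] ff 58.4
top [0.4649 0.2372 1.447 ] 0.029 [0.4644 0.2376 1.453 ] -11.7
scene [0.4689 0.2409 1.4431] 0.057 [0.4652 0.2363 1.4555] -18.0
top+scene [0.4652 0.2375 1.4517] 0.048 [0.4651 0.2368 1.4551] -29.6
```

View pics/tray2.png

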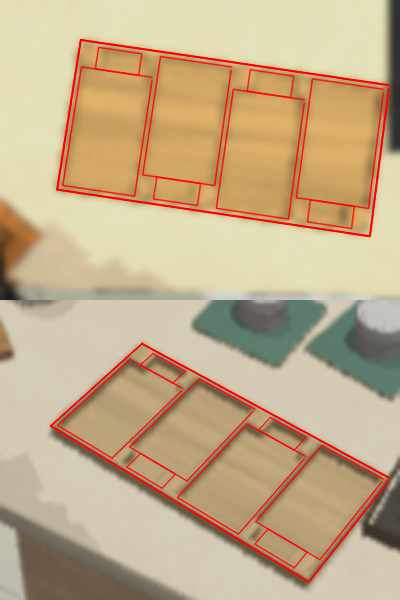

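The model fits the tray and its notches in both views. Next I'll place this link in well 1.

```bash
cat >> job.py <<'E'
def place(T,i,d=(0,0)):
    "lower the held link into well i; d: correction in tray axes"
    s=1 if i%2 else -1;R=R2(T[2])
    tries=[(0,0),(.002,0),(-.002,0),(0,.002),(0,-.002),(.002,.002),(-.002,.002),(.002,-.002),(-.002,-.002)]
    P=lambda o:np.array(T[:2])+R@(np.array([-.0945+.063*(i-1),-.009*s])+d+np.array(o))
    x,y=P((0,0));over(x,y,.10,T[2]);lin(x,y,.05);stat("over well")
    for o in tries:
        x,y=P(o);lin(x,y,.040,speed=.08)
        hit=lin(x,y,.0165,speed=.03,until_force=5);z=bot.read_position()[2];F=np.round(bot.read_ft_force(),1)
        print("try",o,hit,round(float(z),4),F.tolist(),round(float(bot.read_gripper_width()),3))
        if z<.0225:return True
    return False
def release():
    q=bot.read_position();bot.set_gripper(.28);stat("open");lin(q[0],q[1],.06,speed=.08);lin(q[0],q[1],.13)
E
python3 - <<'E'
from job import *
print(place([.4652,.2385,1.452],1))
E
```

```text
over well t 29.3 p [0.4627, 0.1443, 0.0501] w 0.152 F [0.5, -0.1, -0.9] ff 58.4
try (0, 0) True 0.0319 [-0.3, 0.2, 6.3] 0.148
try (0.002, 0) True 0.0307 [2.1, 1.8, -2.4] 0.153
try (-0.002, 0) True 0.032 [-1.3, -0.0, 5.4] 0.15
try (0, 0.002) True 0.0319 [-0.8, 0.3, 6.9] 0.151
try (0, -0.002) True 0.0318 [-1.0, -0.9, 6.7] 0.151
try (0.002, 0.002) True 0.0307 [1.1, 1.4, -1.7] 0.151
try (-0.002, 0.002) True 0.0317 [-0.0, 0.5, 5.4] 0.15
try (0.002, -0.002) True 0.0313 [-0.3, 0.1, 6.6] 0.149
try (-0.002, -0.002) True 0.0316 [-0.8, -0.4, 7.8] 0.153
False
```

The link rests on the wall tops because it isn't symmetric: with its tab it spans -21 to 31 mm, so its mid point lies 5 mm off the well's centre. The asymmetric fillers beside the notches show the same. I'll correct that offset, and first check whether the pressing shifted the tray.

```bash
sed -i 's/np.array(\[-.0945+.063\*(i-1),-.009\*s\])/np.array([-.0945+.063*(i-1)+.005*s,-.009*s])/' job.py; python3 - <<'E'
from job import *
q=bot.read_position();lin(q[0],q[1],.14);over(.36,.38,.14,.9);stat("b")
ims={n:shot(n,3) for n in("top","scene")};G={n:grad(ims[n]) for n in ims}
e=efit({"top":G["top"]},lambda q:rect(q,.256,.124,.016),[.465,.238,1.452],(.004,.004,.02));print(e[0].round(4))
e=efit(G,lambda q:rect(q,.256,.124,.016),[.465,.238,1.452],(.004,.004,.02));print(e[0].round(4))
T=e[0]+[0,.0015,-.001];print(place(T,1));np.save("T.npy",T)
E
```

```text
b t 37.5 p [0.3599, 0.3793, 0.1393] w 0.152 F [-0.2, -0.3, -1.2] ff 60.0
[0.4644 0.2376 1.451 ]
[0.4651 0.2368 1.4546]
over well t 39.2 p [0.4632, 0.1492, 0.0501] w 0.149 F [0.6, -0.5, -1.0] ff 60.0
try (0, 0) True 0.0199 [-0.3, 0.3, 2.4] 0.148
True
```

```bash
python3 - <<'E'
from job import *
release()
r=pick(.018,True)
if r: lift(r[0],r[1]);stat("up")
E
```

```text
open t 40.4 p [0.4623, 0.1481, 0.0194] w 0.281 F [-0.5, 0.4, 0.8] ff 0.0
0.25 0.252 side -0.76 ff 0.0
0.21 0.211 side -0.12 ff 0.0
0.19 0.19 side -0.34 ff 0.0
0.18 0.181 side -0.85 ff 0.0
0.17 0.169 side -0.18 ff 0.1
0.16 0.159 side -0.62 ff 8.4
gripped t 46.6 p [0.5458, -0.0031, 0.025] w 0.152 F [-0.1, 0.2, 3.0] ff 59.2
lift 0.003 [-1.2, -0.2, -0.5] 0.152
lift 0.006 [-0.9, 0.9, -0.5] 0.146
lift 0.01 [-0.8, -0.0, -0.1] 0.15
lift 0.014 [-0.4, -0.1, -0.4] 0.151
lift 0.018 [-1.5, -0.3, -1.0] 0.15
up t 48.4 p [0.5457, -0.0031, 0.0998] w 0.149 F [-0.8, 0.5, -0.9] ff 58.9
```

```bash
cat >> job.py <<'E'
def look(T,fn=None):
    over(.36,.40,.14,.9)
    ims={n:shot(n,3) for n in("top","scene")};G={n:grad(ims[n]) for n in ims}
    e=efit(G,lambda q:rect(q,.256,.124,.016),T-[0,.0015,-.001],(.004,.004,.02))[0]
    print("tray",e.round(4),"top",efit({"top":G["top"]},lambda q:rect(q,.256,.124,.016),T,(.004,.004,.02))[0].round(4))
    if fn:
        o=[cv2.resize(ims[n][y:y+h,x:x+w,::-1].astype(np.uint8),(400,300),interpolation=cv2.INTER_CUBIC) for n,x,y,w,h in(("top",212,140,160,120),("scene",190,175,200,150))]
        cv2.imwrite(fn,cv2.resize(np.hstack(o),(800,300)))
    return e+[0,.0015,-.001]
E
python3 - <<'E'
from job import *
look(np.load("T.npy"),"pics/l1.png");stat("x")
E
```

```text
tray [0.4651 0.2368 1.4545] top [0.4644 0.2376 1.4492]
x t 51.3 p [0.3602, 0.3999, 0.14] w 0.146 F [0.4, 0.0, -1.2] ff 58.8
```

View pics/l1.png

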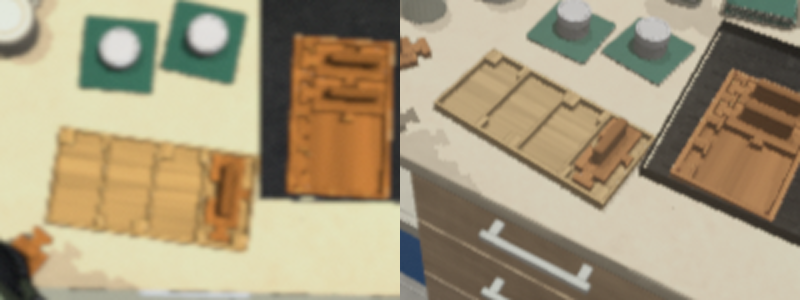

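Link 1 lies flat in the rightmost well (top crop (228,200)) with its head in the near notch, and the tray hasn't moved. The second link is in the gripper and two are left in the base. Next is well 2, then the third link.

```bash
python3 - <<'E'
from job import *
T=np.load("T.npy")
if place(T,2):
    release()
    r=pick(-.026,False)
    if r: lift(r[0],r[1]);stat("up");look(T,"pics/l2.png");stat("x")
E
```

```text
over well t 52.7 p [0.4515, 0.2039, 0.0501] w 0.15 F [0.9, 0.1, -0.5] ff 58.8
try (0, 0) True 0.0201 [-0.9, 0.3, 5.1] 0.153
open t 53.9 p [0.451, 0.2028, 0.0195] w 0.282 F [0.6, -0.1, -0.3] ff 0.0
0.25 0.249 side 0.38 ff 0.0
0.21 0.21 side 0.47 ff 0.0
0.19 0.188 side -0.65 ff 0.0
0.18 0.182 side 0.29 ff 0.0
0.17 0.171 side -0.44 ff 0.1
0.16 0.16 side 0.63 ff 8.4
gripped t 59.4 p [0.5898, -0.0053, 0.025] w 0.154 F [0.3, 0.4, 2.5] ff 59.6
lift 0.003 [0.1, 0.7, -1.0] 0.149
lift 0.006 [-0.6, 0.9, -0.9] 0.154
lift 0.01 [-0.6, 0.8, -1.5] 0.148
lift 0.014 [-0.3, 0.5, -1.1] 0.149
lift 0.018 [0.8, -0.3, -1.2] 0.149
up t 61.2 p [0.5897, -0.0052, 0.0998] w 0.153 F [-0.3, -0.1, -1.4] ff 59.2
tray [0.465  0.2367 1.4553] top [0.4644 0.2376 1.4532]
x t 63.2 p [0.3605, 0.3996, 0.1399] w 0.15 F [0.7, 0.4, -2.2] ff 59.1
```

```bash
python3 - <<'E'
from job import *
T=np.load("T.npy")
if place(T,3):
    release()
    r=pick(-.070,True)
    if r: lift(r[0],r[1]);stat("up");look(T,"pics/l3.png");stat("x")
E
```

```text
over well t 64.5 p [0.4777, 0.2743, 0.0502] w 0.15 F [-0.7, 0.0, -1.6] ff 59.1
try (0, 0) True 0.0201 [-1.5, -0.5, 5.1] 0.152
open t 65.7 p [0.4772, 0.2731, 0.0193] w 0.279 F [-0.1, -1.1, 0.1] ff 0.0
0.25 0.248 side 0.53 ff 0.0
0.21 0.209 side -0.01 ff 0.0
0.19 0.189 side 0.98 ff 0.0
0.18 0.185 side -0.27 ff 0.0
0.17 0.172 side 0.85 ff 0.1
0.16 0.162 side 0.29 ff 8.4
gripped t 72.1 p [0.6337, -0.0074, 0.025] w 0.15 F [-0.1, -0.2, 1.2] ff 59.9
lift 0.003 [0.6, 0.2, -2.1] 0.15
lift 0.006 [0.6, -0.2, -2.3] 0.151
lift 0.01 [0.9, 0.2, -2.5] 0.151
lift 0.014 [1.0, 0.1, -2.1] 0.15
lift 0.018 [0.6, 0.4, -2.1] 0.149
up t 73.9 p [0.6336, -0.0073, 0.0998] w 0.149 F [-0.6, -0.2, -1.7] ff 59.4
tray [0.465  0.2368 1.4543] top [0.4645 0.2376 1.4504]
x t 76.8 p [0.3602, 0.3999, 0.14] w 0.149 F [0.1, -0.3, -1.3] ff 59.3
```

View pics/l3.png

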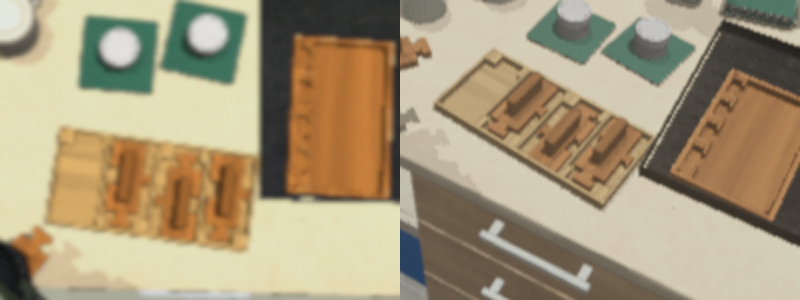

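Three links are seated in wells 1 to 3, the base is empty and hasn't moved, and the tray hasn't moved either. The last link goes in well 4, at (75,180) in the top crop.

```bash
python3 - <<'E'
from job import *
T=np.load("T.npy")
if place(T,4):
    release();bot.goto_joints(HOME);stat("home")
    o=[]
    for n,x,y,w,h in(("top",212,140,120,120),("scene",185,165,135,135)):
        o.append(cv2.resize(shot(n,3)[y:y+h,x:x+w,::-1].astype(np.uint8),(400,400),interpolation=cv2.INTER_CUBIC))
    cv2.imwrite("pics/end.png",np.hstack(o))
E
```

```text
over well t 78.0 p [0.466, 0.3288, 0.0503] w 0.153 F [0.8, -0.4, -1.0] ff 59.3
try (0, 0) True 0.0201 [-0.9, -0.3, 5.0] 0.149
open t 79.2 p [0.4663, 0.3278, 0.0193] w 0.28 F [0.8, 0.0, -1.5] ff 0.0
home t 82.0 p [0.1434, 0.5306, 0.2306] w 0.281 F [0.4, 0.1, -0.6] ff 0.0
```

View pics/end.png

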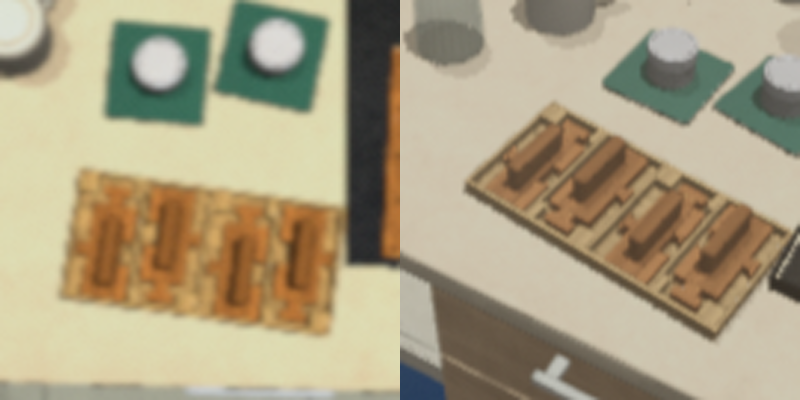

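All four links lie flat in their wells with their heads in the notches. Both tins stand in the middle of their coasters.

```bash
python3 -c "
from cell import bot
print(bot.close_job())"
```

```text
the job is handed in; nothing more can be done
None
```

The job is handed in after about 82 s of the 200 s allowed: all four links lie flat in wells 1–4 with their heads in the notches, both tins stand on their coasters, and the mug, the tumbler and the base were left in place; the tray was knocked about 4 cm towards the drip tray during the run, so I re-measured it and filled it where it then lay flat.

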